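# Set the filling stand to the squeeze bottle and lock its cam lever

## Robot

A 6-joint arm with a two-finger parallel gripper is mounted at the origin on a cart in front of the work surface, level with it; the furniture and walls round the work are solid. World frame = base frame: x ahead of the robot, y to its left, z up, the work surface at z = 0. Lengths are in m, angles in rad, forces in N, time in s.
With the tool pointing down it reaches from about 0.3 to 0.825 m from the base axis. Payload 5.4 kg.
Tool frame: the origin (TCP) lies at the very end of the fingers, on their centre line; the grasp point (between the pads) lies 19 mm behind it; z points along the fingers, x is the direction in which the jaws open and shut, and the axes are right-handed (so a half turn about z gives the same grasp; the last joint's range is limited). The gripper opens to 92 mm and grips with 3 to 60 N. Pads are 20 mm wide; open, the fingers measure 128 mm over their backs; the gripper's body (75 mm by 189 mm) begins 69 mm behind the grasp point.
Start: joints at [0.961, 0.158, 1.597, -0, 1.386, -0.21], TCP at [0.224, 0.53, 0.215] pointing down, gripper open.
Joint ranges: [-2.91, 2.91], [-0.94, 2.29], [0.18, 2.7], [-1.29, 4.43], [0.17, 2.64], [-3, 3]. Speed limits (rad/s): [2.57, 2.57, 3.14, 3.14, 3.14, 3.14].

## Interface

Orientations are given as a rotation vector (axis times angle).
In Python, from workcell import bot gives the robot as it stands. Calls block until the motion is done:
- bot.goto(position, orientation): joint-space move of the TCP to a pose.
- bot.line_to(position, rot=None, max_speed=0.15): straight line of the TCP; rot=None keeps the orientation; max_speed is the mean speed in m/s.
- bot.set_joints(angles): joint-space move.
- bot.set_gripper(opening, newtons=None): opening from 0.0 (shut) to 1.0 (fully open); newtons is the grip in N (None keeps the last); returns when the fingers have stopped.
- bot.hold(seconds).
- bot.inverse_kinematics(position, orientation): joint angles nearest the present ones, or None.
- bot.read_camera(name): name is "scene" or "top" or "wrist"; returns a dict with "pixels" (480x640x3 uint8, blue, green, red), "fx", "fy", "cx", "cy" (pixels), "R" (3x3) and "t" (3): a world point X has camera coordinates R X + t. Camera axes: x right, y down, z forward; pixel columns grow to the right and rows downward; lengths in m; the calibration is good to about 2 mm. The wrist camera is an equidistant fisheye: a pixel r from the principal point sees the ray r / f radians off the axis. A picture is of the moment at which its call begins. There is no depth.
A pose or a line that the arm cannot do raises bot.MotionError and nothing moves.
- bot.job_done(): hands the job in, once; it reports no verdict.
Readings, each from a call of its own:
- bot.current_clock(): time.
- bot.current_joints(): joint angles.
- bot.current_joint_vel(): joint speeds.
- bot.current_effort(): joint torques, N m.
- bot.current_ee_pos(): TCP position.
- bot.current_tool_rot(): TCP orientation.
- bot.current_contact_force(): force on the tool from outside, world axes, zero at the start.
- bot.current_ft_torque(): the same for the moment, N m.
- bot.current_opening(): opening from 0.0 (shut) to 1.0 (fully open).
Only numpy, scipy, OpenCV 4.12 (cv2) and the standard library are available. Lean on these libraries where they do the work, as an engineer would, in place of code of your own. Each camera call takes 0.05 s, during which the arm holds its last target. There are 200 camera calls.

## Task

Set the bottle-filling stand to the height of the open squeeze bottle standing in it: take the head lightly between its fixed handle and its cam lever, so that the lever stays open, and lower it until the sprung collar stands on the bottle's mouth and the collar's top edge has come up between the two rings on the spout. Keep it there while you squeeze the cam lever fully shut towards the handle to lock the head, and finish still holding the two squeezed together. Do not ram the collar up to its stop, and leave the bottle upright in its ring and the cap, salt shaker and tumbler where they are.

Things in the scene. Friction and masses are not known exactly. Their poses are not given: they have to be found in the camera images.
- stand: Bottle-filling stand, fixed: grey base 150 (x) x 230 (y) x 14 mm; square post 16 mm wide, 389 mm high, at y = -55 mm; bottle ring at y = +45 mm. A head slides on the post: on its +y side a funnel 107 mm across (rim 118 mm above the spout's tip) over the bottle, on its -y side, 95 mm from the post, a handle (+x) and a cam lever (-x) with nothing above. Origin: centre of the base's underside, z up.
- head: Sliding head: grey sleeve 36 mm square round the post, funnel and spout on its +y side, and on its -y side the fixed black handle, a flat bar 10 mm thick, 34 mm high: outer face at x = +18 mm, middle height z = -10 mm, end at y = -123 mm. Origin on the post's axis, level with the spout's tip (284 mm above the worktop with the head at the top), axes as the stand's. Only slides up and down.
- handle_grip (a point): Point on the handle's outer (+x) face at the middle of its height, 95 mm from the post's axis, facing away from the lever's thumb roll: the place for one finger pad. Moves up and down with the head. Handle and roll reach 17 mm above and below it.
- lever: Bare aluminium cam lever on the -x side of the handle, 98 mm long, swinging level about an upright pin in the head; its eccentric clamps the head to the post. A thumb roll (upright cylinder) sits near its outer end. Origin on the pin (6 mm to -x and 25 mm to -y of the post's axis), axes as the stand's when fully open.
- lever_roll (a point): Axis, mid-height, of the lever's thumb roll (upright cylinder 14 mm across, 34 mm high, level with handle_grip); the other finger pad bears on its -x side. From that side to handle_grip is about 53 mm along the stand's x with the lever open, 28 mm shut; the handle does not give, so the grip's middle shifts 12 mm to +x as the lever shuts.
- head_travel (a joint): How far the head is down from the top of its travel, m: 0 to 0.070. About 2 N of drag; it stays where left while the collar hangs free. The collar meets the bottle at about 0.046; lower down its spring lifts the head again (about 3 N more than the head's weight at the mark) unless held or locked.
- lever_travel (a joint): Cam lever angle, rad: 0 = open, 0.36 = fully shut. Over-centre: it springs open below about 0.25, with 6 to 7 N at the thumb roll, and snaps home above it. Shutting it takes up to about 10 N; the cam bears on the post from about 0.1 on and keeps the head clamped. Squeezed too hard too early, it shuts and the head hardly slides until it is opened again.
- collar_travel (a joint): How far the sprung collar has been pushed up the spout, m: 0 = hanging free, 0.024 = hard against its stop. Its top edge is level with the lower ring at 0.010, midway at 0.014, with the upper ring at 0.018. Spring: 2 N at the start, 4.5 N at 0.014.
- collar_top (a point): Centre of the collar's top edge. The collar is a white sleeve round the spout, 30 mm across and 46 mm high with a 40 mm foot flange.
- ring_mid (a point): Point on the spout's axis midway between its two dark setting rings, which lie 4 mm above and below it; 30 mm above the spout's tip. Moves with the head.
- bottle: Squeeze bottle, open, 64 mm across and 194 mm high, standing loose in the stand's ring under the spout; origin at the centre of its underside, z up.
- cap: Cone nozzle cap of the bottle, 53 mm across, 52 mm high, standing on the worktop; origin at the centre of its underside. Not needed.
- salt_shaker: Salt shaker, 44 mm across, 90 mm high; origin at the centre of its underside. Not needed.
- tumbler: Clear glass tumbler, 80 mm across, 91 mm high; origin at the centre of its underside. Not needed.
There are look-alikes about, which are no part of the job. Of the things that look like the bottle, the smaller one is meant.

How it is judged:
By the outcome, as a careful person would: the job done as asked, in the order asked, and still so for the second after the job is handed in, while the arm keeps its last pose, push and grip.
It also fails if it takes over 40 s, if anything falls off the work surface, if the arm or the gripper's body presses on something with over 40 N, if the wrist force passes 120 N, or if a joint passes its speed limit or range.

## Working session

There is one attempt and no reset: what is moved stays moved. The work goes in short steps, each a Python script; the robot and the scene stay as the last script left them, time stands still between calls to the robot, and variables do not carry over. Pictures are saved under pics/ and viewed, about 8 in all and at most 12, crops included, and the job is handed in when it is done.

```bash
ls; mkdir -p pics; python3 - <<'E'
from workcell import bot
import cv2,pickle
for n in ["scene","top"]:
    d=bot.read_camera(n); cv2.imwrite(f"pics/{n}0.png",d["pixels"]); pickle.dump(d,open(f"{n}0.pkl","wb"))
    print(n,d["fx"],d["cx"],d["cy"],d["R"],d["t"])
print(bot.current_clock(),bot.current_tool_rot())
E
```

```text
pics
scene 490.9817529999773 316.04503342166237 233.80815012275824 [[ 0.77749552 -0.62884177  0.00766441]
 [-0.26897151 -0.34352141 -0.89980407]
 [ 0.56846728  0.69753212 -0.43622688]] [-0.3681832   0.3010763   0.87807406]
top 511.65331338487056 317.1866016810872 233.57991618549863 [[ 0.01259539 -0.99976806  0.01746923]
 [-0.99101183 -0.01480818 -0.13295211]
 [ 0.13317996 -0.01563763 -0.9909685 ]] [0.00424946 0.50291179 1.32860775]
0.1 [ 2.61779835e+00  1.73571871e+00 -2.42511501e-03]
```

View pics/scene0.png

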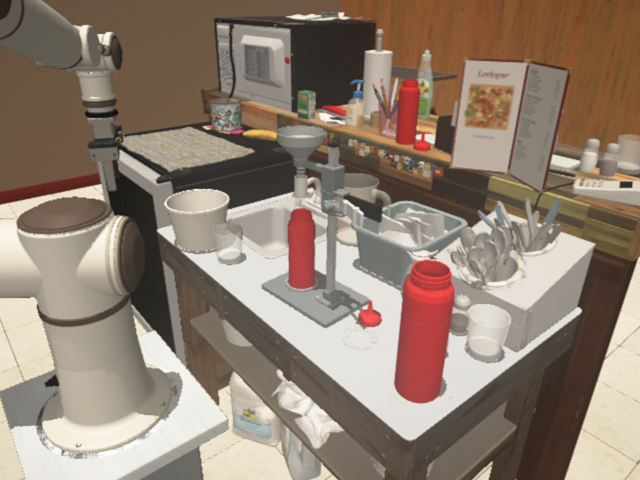

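View pics/top0.png

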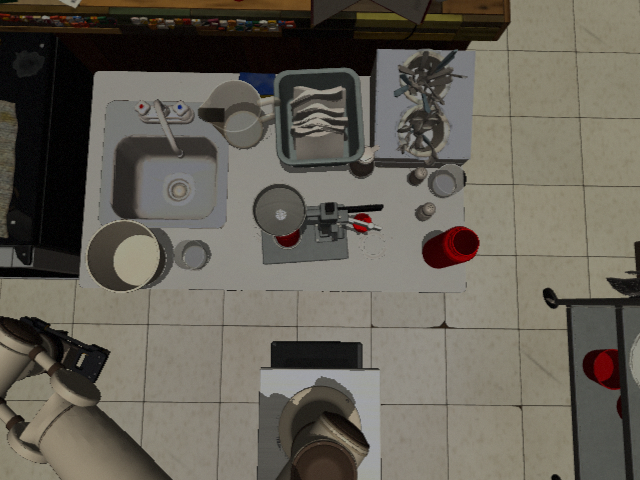

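The scene view shows the stand, with the bottle at about (301,250), the post at (333,230) and the cap at (370,315). The top view has the funnel at (279,210), the post at about (328,210), the black handle running to (383,207), the lever below it and the red cap at (363,224). Next I'll zoom in.

```bash
python3 - <<'E'
import cv2
a=cv2.imread("pics/top0.png")[175:275,240:400]
b=cv2.imread("pics/scene0.png")[110:340,250:400]
cv2.imwrite("pics/topc.png",cv2.resize(a,None,fx=5,fy=5,interpolation=cv2.INTER_CUBIC))
cv2.imwrite("pics/scenec.png",cv2.resize(b,(390,598),interpolation=cv2.INTER_CUBIC))
E
```

```text
(no output)
```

View pics/topc.png

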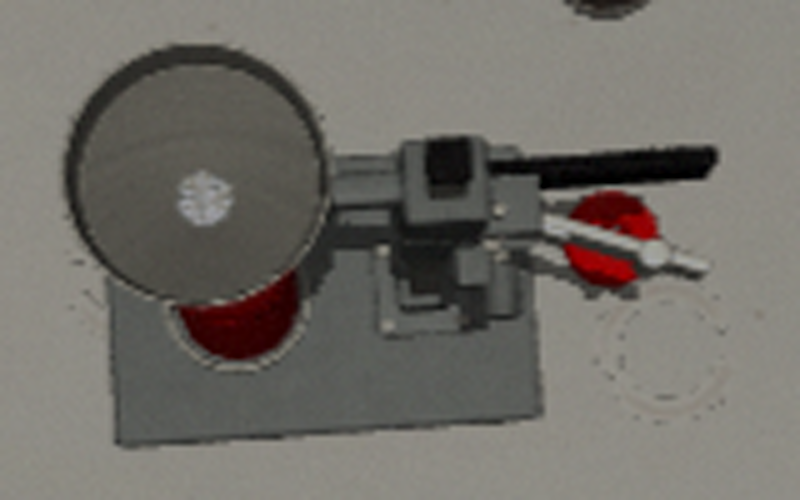

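View pics/scenec.png

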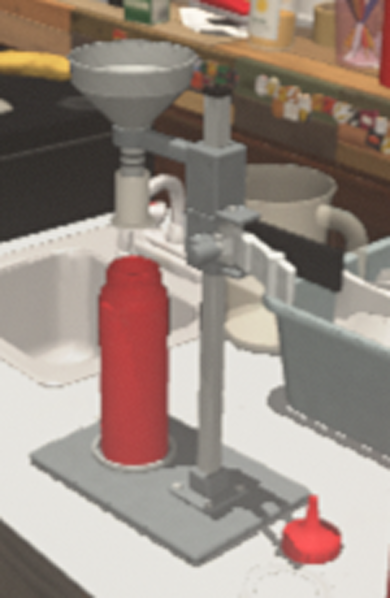

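Both views agree. In the top crop, the base's front corners are at (118,445) and (540,415), the handle's end is at about (714,160), and the roll at (653,253). I'll compute the stand pose from these.

```bash
cat >h.py <<'E'
import numpy as np,pickle,cv2
from scipy.optimize import least_squares
def ray(d,u,v,z):
    R,t=d["R"],d["t"]; c=-R.T@t
    r=R.T@np.array([(u-d["cx"])/d["fx"],(v-d["cy"])/d["fy"],1]); return c+r*(z-c[2])/r[2]
def proj(d,X):
    p=np.asarray(X)@d["R"].T+d["t"]; return np.c_[d["fx"]*p[:,0]/p[:,2]+d["cx"],d["fy"]*p[:,1]/p[:,2]+d["cy"]]
def w(p,L):
    c,s=np.cos(p[2]),np.sin(p[2]); L=np.atleast_2d(L)
    return np.c_[p[0]+c*L[:,0]-s*L[:,1],p[1]+s*L[:,0]+c*L[:,1],L[:,2]]
E
python3 - <<'E'
from h import *
T=pickle.load(open("top0.pkl","rb"));S=pickle.load(open("scene0.pkl","rb"))
tc=lambda x,y:(240+x/5-.4,175+y/5-.4); sc=lambda x,y:(250+x/2.6,110+y/2.6)
obs=[(T,(-.075,.115,.014),tc(118,443)),(T,(-.075,-.115,.014),tc(541,413)),
 (T,(.013,-.123,.291),tc(716,162)),(T,(-.028,-.150+.055,.291),tc(653,252)),
 (T,(0,-.055+.055,.389),tc(448,160)),
 (S,(-.075,.115,.014),sc(31,455)),(S,(-.075,-.115,.014),sc(197,562)),(S,(.075,-.115,.014),sc(318,494))]
obs[2]=(T,(.013,-.055-.123,.291),tc(716,162));obs[3]=(T,(-.028,-.150,.291),tc(653,252));obs[4]=(T,(0,-.055,.389),tc(448,160))
f=lambda p:np.concatenate([proj(d,w(p,L))[0]-uv for d,L,uv in obs])
r=least_squares(f,[.55,0,0],loss="soft_l1");print(r.x);print(f(r.x).reshape(-1,2).round(1))
p=r.x
for n,L in dict(post=(0,-.055,.389),grip=(-.0085,-.15,.274),roll=(-.028,-.15,.291),bottle=(0,.045,0)).items():print(n,w(p,L)[0])
print("cap z.05",ray(T,*tc(610,240),.03))
from workcell import bot
from scipy.spatial.transform import Rotation as Ro
y=p[2]
for k in (0,np.pi):
    R=Ro.from_euler('z',y+k)*Ro.from_euler('x',np.pi)
    for z in(.42,.255,.19):
        g=w(p,(-.0085,-.15,z))[0]
        print(k,z,bot.inverse_kinematics(g,R.as_rotvec()))
print(bot.current_opening())
E
```

```text
[0.50627394 0.04658296 0.068941  ]
[[-0.7 -0.1]
 [ 0.4  1.2]
 [ 1.5 -1.3]
 [ 2.7  0. ]
 [ 1.  -0.4]
 [-0.9 -2.6]
 [-0.7 -2.7]
 [-1.6 -2.1]]
post [ 0.51006269 -0.00828639  0.389     ]
grip [ 0.50812709 -0.10364625  0.274     ]
roll [ 0.48867341 -0.10498954  0.291     ]
bottle [0.50317405 0.09147606 0.        ]
cap z.05 [ 0.53476095 -0.10759153  0.03      ]
0 0.42 [-0.43453151 -0.03490595  1.40135799  0.          1.77514061 -0.5034725 ]
0 0.255 [-0.43453151 -0.01485383  1.69988613  0.          1.45656035 -0.5034725 ]
0 0.19 [-0.43453151  0.03180141  1.78241697  0.          1.32737427 -0.5034725 ]
3.141592653589793 0.42 [-0.43453151 -0.03490595  1.40135799  0.          1.77514061  2.63812015]
3.141592653589793 0.255 [-0.43453151 -0.01485383  1.69988613  0.          1.45656035  2.63812015]
3.141592653589793 0.19 [-0.43453151  0.03180141  1.78241697  0.          1.32737427  2.63812015]
1.002276572218919
```

Residuals are small, so I'll move. The route goes round in front of the funnel, well above it, to a hover over the grip.

```bash
cat >>h.py <<'E'
from scipy.spatial.transform import Rotation as Ro
P=np.array([0.50627394,0.04658296,0.068941])
ROT=(Ro.from_euler('z',P[2])*Ro.from_euler('x',np.pi)).as_rotvec()
ex=np.array([np.cos(P[2]),np.sin(P[2]),0]); ey=np.array([-ex[1],ex[0],0])
def g(x,y,z): return w(P,(x,y,z))[0]
E
python3 - <<'E'
from h import *
from workcell import bot
bot.line_to([0.224,0.45,0.40],max_speed=.4)
bot.goto([0.30,0.16,.46],ROT)
bot.goto([0.36,-0.17,.45],ROT)
bot.goto(g(-.0085,-.15,.40),ROT)
print(bot.current_clock(),bot.current_ee_pos(),g(-.0085,-.15,.40),bot.current_contact_force())
d=bot.read_camera("wrist");print(d["fx"],d["cx"],d["cy"]);pickle.dump(d,open("w1.pkl","wb"));cv2.imwrite("pics/w1.png",d["pixels"])
E
```

```text
3.9083 [ 0.50779186 -0.10340292  0.40078138] [ 0.50812709 -0.10364625  0.4       ] [-0.42573601 -0.12334067 -0.23279611]
371.64829954431775 321.0246992387917 239.0657030897036
```

View pics/w1.png

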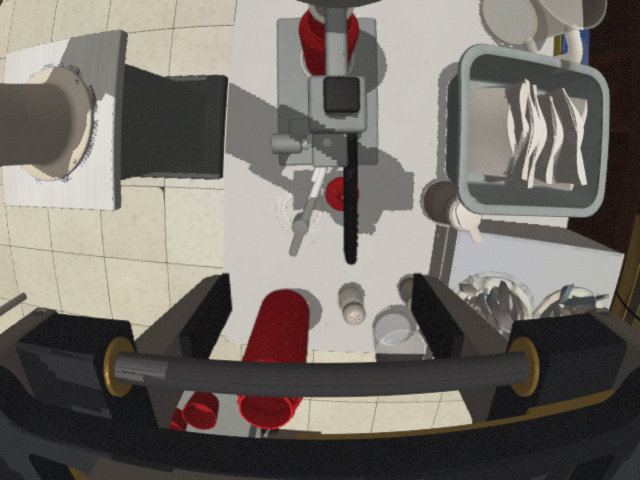

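The wrist view shows the roll top at (299,227), the handle's outer edge at x≈357 and its end at (350,262). I'll turn these into positions to refine.

```bash
python3 - <<'E'
from h import *
d=pickle.load(open("w1.pkl","rb"))
def fr(u,v,z):
    a=np.array([u-d["cx"],v-d["cy"]])/d["fx"]; th=np.hypot(*a); r=np.r_[np.sin(th)*a/th,np.cos(th)]
    c=-d["R"].T@d["t"]; r=d["R"].T@r; return c+r*(z-c[2])/r[2]
for n,u,v,z in [("roll",299,227,.291),("hend_out",356,262,.291),("hout",357,225,.291),("post",342,95,.389)]:
    X=fr(u,v,z); q=X[:2]-P[:2]; print(n,X.round(4),"local",(q@ex[:2]).round(4),(q@ey[:2]).round(4))
E
```

```text
roll [ 0.4902 -0.0968  0.291 ] local -0.0259 -0.142
hend_out [ 0.537  -0.1222  0.291 ] local 0.019 -0.1705
hout [ 0.5349 -0.0921  0.291 ] local 0.019 -0.1403
post [ 0.5112 -0.0062  0.389 ] local 0.0013 -0.053
```

```bash
python3 - <<'E'
from h import *
from workcell import bot
bot.line_to(g(-.0075,-.145,.255),ROT,max_speed=.12)
print(bot.current_contact_force().round(2), bot.current_ee_pos())
bot.set_gripper(0.66,4); print(bot.current_opening(),bot.current_contact_force().round(2))
bot.set_gripper(0.0,4); bot.hold(.2);print(bot.current_opening(),bot.current_contact_force().round(2),bot.current_ft_torque().round(2),bot.current_clock())
d=bot.read_camera("wrist");cv2.imwrite("pics/w2.png",d["pixels"][100:400,120:520])
E
```

```text
[-0.65 -0.46 -0.29] [ 0.50925916 -0.09884241  0.25593967]
0.6612669049649345 [-0.   -1.07 -0.04]
0.5767057896210492 [ 4.63  1.09 -1.25] [-0.04 -0.79  0.09] 6.45
```

View pics/w2.png

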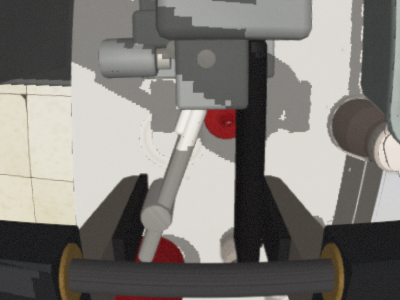

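The grip closed to 53 mm, as it should with the lever open. The handle side carries more load, so I'll nudge +x until balanced.

```bash
python3 - <<'E'
from h import *
from workcell import bot
p=g(-.0075,-.145,.255)
for i in range(1,5):
    bot.line_to(p+ex*.0004*i,max_speed=.02); bot.hold(.1)
    print(i,bot.current_opening()*92,bot.current_contact_force().round(2),bot.current_ft_torque().round(2),bot.current_clock())
    if bot.current_contact_force()[0]<.8: break
E
```

```text
1 52.57601832424482 [ 5.93 -0.27 -2.89] [-0.05 -0.86  0.13] 6.85
2 52.49600481916299 [ 5.63  0.08 -1.52] [-0.09 -0.86  0.08] 7.2
3 52.44672178123548 [ 3.84 -0.49 -1.85] [-0.06 -0.71  0.07] 7.55
4 52.989499979022156 [ 2.59 -0.95 -0.08] [-0.08 -0.37  0.21] 7.9
```

```bash
python3 - <<'E'
from h import *
from workcell import bot
p=g(-.0075,-.145,.255)+ex*.002
bot.line_to(p,max_speed=.02)
bot.set_gripper(0.0,5)
for dz in (.01,.025,.040,.045,.049,.053,.057):
    bot.line_to(p-[0,0,dz],max_speed=.03); bot.hold(.15)
    print(dz,round(bot.current_opening()*92,2),bot.current_contact_force().round(2),bot.current_ee_pos().round(4),bot.current_clock())
d=bot.read_camera("scene");pickle.dump(d,open("s3.pkl","wb"));cv2.imwrite("pics/s3.png",cv2.resize(d["pixels"][120:300,260:400],None,fx=3.3,fy=3.3,interpolation=cv2.INTER_CUBIC))
E
```

```text
0.01 50.73 [ 4.95 -1.25 -3.6 ] [ 0.511  -0.0985  0.2442] 9.0
0.025 50.64 [ 5.68 -0.74 -2.21] [ 0.511  -0.0984  0.2292] 9.8
0.04 50.92 [ 5.68 -1.11 -1.04] [ 0.511  -0.0985  0.2145] 10.6
0.045 50.36 [ 4.79 -0.7  -0.38] [ 0.511  -0.0985  0.2095] 11.0667
0.049 50.55 [5.67 0.36 0.87] [ 0.511  -0.0985  0.2056] 11.5
0.053 50.47 [5.92 0.14 2.06] [ 0.5113 -0.0985  0.2016] 11.9333
0.057 50.05 [6.97 0.39 2.62] [ 0.5114 -0.0985  0.1978] 12.3667
```

View pics/s3.png

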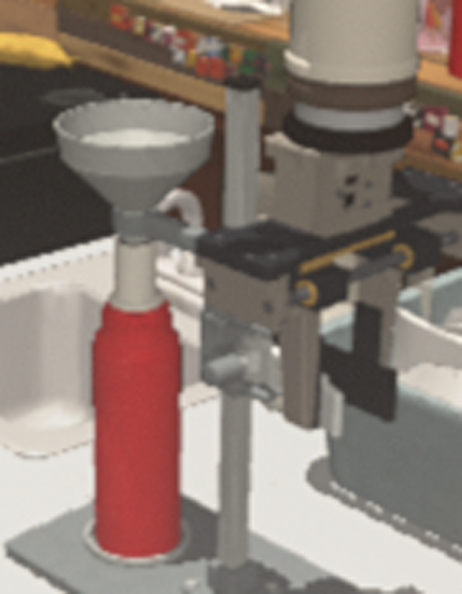

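The head has followed and the collar is standing on the bottle. I'll magnify the spout before and after, side by side, and print the column profiles.

```bash
python3 - <<'E'
from h import *
A=pickle.load(open("scene0.pkl","rb"));B=pickle.load(open("s3.pkl","rb"))
a=A["pixels"][150:220,280:330];b=B["pixels"][160:230,275:325]
f=lambda i:cv2.resize(i,None,fx=8,fy=8,interpolation=cv2.INTER_NEAREST)
cv2.imwrite("pics/ab.png",np.hstack([f(a),f(b)])[:560])
# predicted image of local points on the spout axis (y=.045) per head travel
for n,d,h in(("A",A,0),("B",B,.057)):
    for nm,z in(("rim",.118),("mid",.030),("up",.034),("low",.026),("tip",0)):
        print(n,nm,proj(d,w(P,(0,.045,.284+z-h)))[0].round(1))
for n,d,c,r in(("A",A,301,(155,215)),("B",B,301,(165,215))):
    print(n,[(v,int(d["pixels"][v,c-2:c+3].mean())) for v in range(*r)])
E
```

```text
A rim [301.4 127.7]
A mid [301.6 167.1]
A up [301.6 165.4]
A low [301.6 168.8]
A tip [301.7 179.9]
B rim [301.5 153.6]
B mid [301.7 191.2]
B up [301.7 189.5]
B low [301.7 192.8]
B tip [301.8 203.4]
A [(155, 104), (156, 104), (157, 104), (158, 104), (159, 111), (160, 108), (161, 103), (162, 102), (163, 102), (164, 102), (165, 100), (166, 100), (167, 121), (168, 130), (169, 100), (170, 89), (171, 119), (172, 126), (173, 91), (174, 111), (175, 129), (176, 129), (177, 130), (178, 159), (179, 168), (180, 167), (181, 166), (182, 167), (183, 166), (184, 167), (185, 167), (186, 167), (187, 167), (188, 167), (189, 167), (190, 167), (191, 167), (192, 167), (193, 167), (194, 167), (195, 167), (196, 157), (197, 165), (198, 193), (199, 192), (200, 187), (201, 186), (202, 190), (203, 187), (204, 174), (205, 167), (206, 168), (207, 168), (208, 136), (209, 102), (210, 97), (211, 98), (212, 98), (213, 98), (214, 96)]
B [(165, 139), (166, 130), (167, 130), (168, 130), (169, 130), (170, 130), (171, 130), (172, 131), (173, 124), (174, 111), (175, 104), (176, 104), (177, 104), (178, 104), (179, 105), (180, 104), (181, 104), (182, 104), (183, 105), (184, 118), (185, 112), (186, 104), (187, 103), (188, 103), (189, 102), (190, 102), (191, 111), (192, 124), (193, 112), (194, 132), (195, 159), (196, 166), (197, 166), (198, 166), (199, 167), (200, 166), (201, 166), (202, 166), (203, 167), (204, 167), (205, 167), (206, 166), (207, 167), (208, 167), (209, 166), (210, 166), (211, 163), (212, 162), (213, 166), (214, 130)]
```

View pics/ab.png

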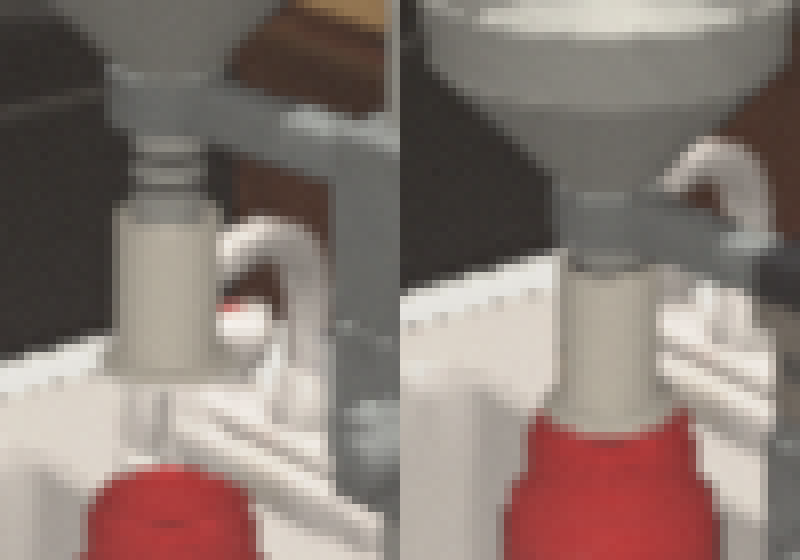

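```bash
python3 - <<'E'
from h import *
A=pickle.load(open("scene0.pkl","rb"))
c=-A["R"].T@A["t"]; ax=w(P,(0,.045,0))[0]; u=(c-ax)[:2]; u/=np.hypot(*u)
def v(z,r): return proj(A,[[ax[0]+r*u[0],ax[1]+r*u[1],z]])[0,1]
for h,ct in((0,0),(.057,.011),(.057,.014),(.060,.014),(.057,.017)):
    z=.284-h
    print(h,ct,"up %.1f low %.1f collar front %.1f flange bottom %.1f"%(v(z+.034,.009),v(z+.026,.009),v(z+.016+ct,.015),v(z-.030+ct,.02)), "rim",round(v(z+.118,.0535),1))
print("bottle mouth front",v(.208,.02))
def edge(d,col,lo,hi,s): # strongest vertical gradient
    x=d["pixels"][lo:hi,col-1:col+2].mean((1,)).astype(float); return x.astype(int)
B=pickle.load(open("s3.pkl","rb"))
for n,d,rs in(("A",A,(122,150)),("B",B,(145,178))):print(n,[(k,int(x)) for k,x in zip(range(*rs),d["pixels"][rs[0]:rs[1],300:303].mean((1,2)))])
print([(k,B["pixels"][k,300:303].mean(0).astype(int).tolist()) for k in range(208,219)])
print([(k,A["pixels"][k,300:303].mean(0).astype(int).tolist()) for k in range(194,212)])
E
```

```text
0 0 up 166.6 low 170.1 collar front 175.3 flange bottom 195.6 rim 134.1
0.057 0.011 up 190.9 low 194.2 collar front 194.8 flange bottom 214.5 rim 160.9
0.057 0.014 up 190.9 low 194.2 collar front 193.5 flange bottom 213.2 rim 160.9
0.06 0.014 up 192.2 low 195.5 collar front 194.8 flange bottom 214.5 rim 162.3
0.057 0.017 up 190.9 low 194.2 collar front 192.3 flange bottom 212.0 rim 160.9
bottle mouth front 214.45257074547465
A [(122, 75), (123, 74), (124, 83), (125, 127), (126, 149), (127, 156), (128, 156), (129, 156), (130, 155), (131, 156), (132, 155), (133, 155), (134, 158), (135, 204), (136, 218), (137, 192), (138, 150), (139, 132), (140, 130), (141, 130), (142, 130), (143, 131), (144, 130), (145, 131), (146, 131), (147, 119), (148, 107), (149, 105)]
B [(145, 62), (146, 51), (147, 51), (148, 47), (149, 64), (150, 148), (151, 159), (152, 155), (153, 155), (154, 155), (155, 155), (156, 154), (157, 153), (158, 158), (159, 192), (160, 211), (161, 213), (162, 213), (163, 213), (164, 178), (165, 140), (166, 130), (167, 130), (168, 130), (169, 130), (170, 130), (171, 130), (172, 131), (173, 124), (174, 111), (175, 105), (176, 105), (177, 105)]
[(208, [155, 170, 179]), (209, [155, 170, 178]), (210, [155, 170, 178]), (211, [153, 168, 175]), (212, [152, 166, 173]), (213, [154, 168, 177]), (214, [108, 117, 167]), (215, [61, 62, 147]), (216, [57, 57, 169]), (217, [58, 59, 176]), (218, [58, 59, 171])]
[(194, [156, 170, 179]), (195, [157, 171, 179]), (196, [146, 159, 167]), (197, [153, 166, 175]), (198, [183, 194, 202]), (199, [180, 189, 198]), (200, [176, 184, 192]), (201, [176, 184, 193]), (202, [179, 188, 196]), (203, [175, 185, 193]), (204, [164, 173, 181]), (205, [161, 169, 177]), (206, [164, 172, 178]), (207, [158, 166, 176]), (208, [108, 112, 193]), (209, [63, 63, 184]), (210, [58, 59, 175]), (211, [61, 62, 174])]
```

Offset-corrected edges put the collar at about 16 mm of travel, while the nominal geometry gives 11 mm. To settle it, I'll raise the head in steps and find where the collar leaves the bottle, which is the zero of collar travel.

```bash
cat >>h.py <<'E'
def edges(px):
    x=px[:,299:304].astype(float).mean((1,2))
    # collar top: lowest point where brightness rises through 148 before the 167 plateau
    g0=next(k for k in range(165,205) if (x[k+2:k+10]>160).all() and x[k]<148 and x[k+1]>=148)
    col=g0+(148-x[g0])/(x[g0+1]-x[g0])
    k=next(k for k in range(140,185) if x[k]>125 and (abs(x[k-4:k+1]-130)<3.5).all() and x[k+1]<129 and x[k+3]<112)
    k=next(j for j in range(k,k+5) if x[j]>=117>x[j+1]); fun=k+(x[k]-117)/(x[k]-x[k+1])
    return round(fun,2),round(col,2)
E
python3 - <<'E'
from h import *
from workcell import bot
p=g(-.0075,-.145,.255)+ex*.002
print("A",edges(pickle.load(open("scene0.pkl","rb"))["pixels"]),"B",edges(pickle.load(open("s3.pkl","rb"))["pixels"]))
out=[]
for dz in (.053,.049,.045,.041,.037,.033):
    bot.line_to(p-[0,0,dz],max_speed=.05); bot.hold(.05)
    d=bot.read_camera("scene"); out.append(d["pixels"])
    try:e=edges(d["pixels"])
    except StopIteration:e=None
    print(dz,e,round(bot.current_opening()*92,2),bot.current_contact_force().round(2),bot.current_ee_pos()[2].round(4),bot.current_clock())
np.save("up.npy",np.array(out))
E
```

```text
A (np.float64(147.16), np.float64(177.6)) B (np.float64(173.55), np.float64(194.58))
0.053 (np.float64(171.59), np.float64(193.91)) 49.74 [5.68 1.06 4.1 ] 0.2022 12.7667
0.049 None 50.04 [5.64 0.23 3.37] 0.2061 13.1167
0.045 (np.float64(167.73), np.float64(193.89)) 50.26 [5.88 0.86 3.45] 0.21 13.4667
0.041 (np.float64(165.9), np.float64(193.72)) 50.63 [6.45 0.8  2.22] 0.2138 13.8167
0.037 (np.float64(164.97), np.float64(193.68)) 50.42 [ 7.12 -0.6   1.07] 0.2173 14.1667
0.033 (np.float64(162.73), np.float64(192.1)) 50.65 [ 7.54  0.28 -0.07] 0.2212 14.5167
```

```bash
python3 - <<'E'
from h import *
A=pickle.load(open("scene0.pkl","rb"))["pixels"];B=pickle.load(open("s3.pkl","rb"))["pixels"]
U=list(np.load("up.npy"))[::-1]
ims=[A[152:192]]+[u[168:208] for u in U+[B]]
cv2.imwrite("pics/cmp.png",np.hstack([cv2.resize(i[:,294:309],(98,560),interpolation=cv2.INTER_NEAREST) for i in ims]))
for n,i in zip(["A",33,37,41,45,49,53,57],ims): print(n,i[:32,299:304].mean((1,2)).astype(int).tolist())
E
```

```text
A [104, 104, 104, 104, 104, 104, 104, 111, 108, 103, 102, 102, 102, 100, 100, 121, 130, 100, 89, 119, 126, 91, 111, 129, 129, 130, 159, 168, 167, 166, 167, 166]
33 [104, 104, 104, 104, 103, 104, 115, 111, 104, 102, 101, 101, 100, 107, 124, 126, 91, 113, 127, 98, 100, 122, 128, 129, 146, 162, 166, 166, 166, 166, 166, 166]
37 [104, 104, 104, 104, 105, 104, 104, 104, 112, 108, 103, 101, 101, 101, 101, 115, 126, 110, 93, 118, 123, 89, 112, 129, 128, 129, 156, 167, 167, 166, 166, 166]
41 [104, 103, 103, 104, 104, 103, 103, 103, 104, 114, 108, 103, 101, 101, 101, 100, 106, 124, 126, 89, 112, 128, 99, 101, 122, 130, 154, 165, 166, 166, 166, 166]
45 [111, 103, 103, 105, 104, 104, 104, 104, 104, 103, 104, 111, 108, 103, 101, 101, 101, 102, 115, 126, 109, 92, 117, 124, 89, 113, 152, 165, 167, 166, 166, 167]
49 [130, 133, 115, 104, 104, 105, 104, 103, 105, 104, 104, 105, 104, 102, 102, 102, 102, 102, 101, 104, 123, 128, 94, 103, 123, 107, 131, 159, 166, 167, 167, 166]
53 [131, 130, 131, 125, 111, 105, 105, 104, 105, 104, 105, 105, 104, 105, 114, 109, 104, 103, 103, 102, 102, 108, 125, 122, 90, 115, 151, 164, 167, 166, 167, 167]
57 [130, 130, 130, 130, 131, 124, 111, 104, 104, 104, 104, 105, 104, 104, 104, 105, 118, 112, 104, 103, 103, 102, 102, 111, 124, 112, 132, 159, 166, 166, 166, 167]
```

View pics/cmp.png

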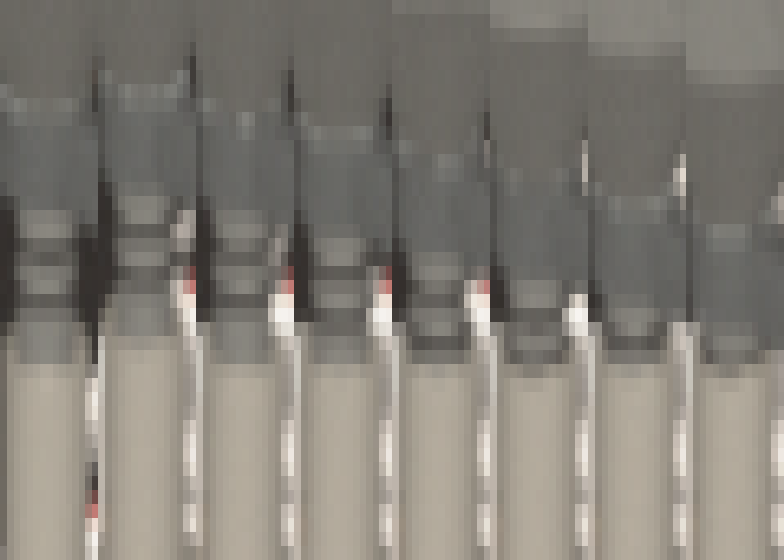

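The series shows the collar leaving the bottle near tool drop 0.038, so the head evidently started about 7 mm down. Midway between the rings is then at about 0.0515–0.052. I'll go there, check, then squeeze while shifting +x.

```bash
python3 - <<'E'
from h import *
from workcell import bot
p=g(-.0075,-.145,.255)+ex*.002-[0,0,.0518]
bot.line_to(p,max_speed=.04); bot.hold(.2)
def st(n):print(n,round(bot.current_opening()*92,2),bot.current_contact_force().round(2),bot.current_ee_pos().round(4),round(bot.current_clock(),2))
def prof():
    d=bot.read_camera("scene")["pixels"];print(d[182:200,299:304].mean((1,2)).astype(int).tolist());return d
st("down");a=prof()
bot.set_gripper(0.0,12); st("12N")
for i in range(1,9):
    bot.line_to(p+ex*.0014*i,max_speed=.03); bot.hold(.05); st(i)
b=prof()
np.save("ab.npy",np.array([a,b]))
E
```

```text
down 50.35 [ 6.3  -0.77  0.69] [ 0.5113 -0.0985  0.2027] 15.33
[115, 111, 104, 103, 103, 102, 103, 112, 125, 110, 85, 116, 153, 165, 166, 167, 167, 166]
12N 40.07 [21.39  2.77  0.78] [ 0.5163 -0.0983  0.2053] 16.08
1 37.16 [2.253e+01 3.020e+00 1.000e-02] [ 0.5178 -0.0982  0.2053] 16.38
2 33.57 [22.88  3.43  3.69] [ 0.5194 -0.0981  0.2054] 16.68
3 30.53 [22.39  2.6   4.41] [ 0.521  -0.098   0.2056] 16.98
4 27.87 [22.84  3.19  1.08] [ 0.5223 -0.098   0.2057] 17.28
5 27.69 [18.48  2.21  6.94] [ 0.5225 -0.0979  0.2054] 17.58
6 27.99 [12.68  2.58  4.75] [ 0.5226 -0.0979  0.2053] 17.88
7 27.37 [7.26 2.85 7.78] [ 0.5227 -0.0979  0.2051] 18.18
8 27.21 [3.66 0.68 7.97] [ 0.5228 -0.0979  0.2044] 18.48
[112, 104, 102, 103, 102, 102, 111, 125, 109, 85, 114, 129, 144, 161, 167, 167, 166, 167]
```

The lever is fully shut: 27.2 mm across, against 28 nominal. The compliant arm let the head rise about 2 mm while squeezing. Using the raised series as a scale (collar travel = tool drop − 0.038), collar travel is now about 12 mm, inside the 10–18 window. I'll check that it stays there and take a final look.

```bash
python3 - <<'E'
from h import *
from workcell import bot
for i in range(3):
    d=bot.read_camera("scene")["pixels"]; print(d[182:200,299:304].mean((1,2)).astype(int).tolist(),round(bot.current_opening()*92,2),bot.current_contact_force().round(1),bot.current_ee_pos().round(4),round(bot.current_clock(),2)); bot.hold(.5)
cc=d[120:340,255:400]; z=d[175:205,285:318]
cv2.imwrite("pics/fin.png",np.hstack([cv2.resize(cc,(390,592),interpolation=cv2.INTER_CUBIC),cv2.resize(z,(400,592),interpolation=cv2.INTER_NEAREST)]))
E
```

```text
[111, 104, 103, 102, 102, 102, 111, 124, 110, 85, 114, 129, 144, 161, 166, 167, 167, 167] 26.87 [ 4.5  0.8 10.4] [ 0.5228 -0.0979  0.2044] 18.58
[112, 104, 103, 102, 102, 102, 111, 125, 109, 85, 114, 129, 149, 164, 166, 166, 167, 167] 27.37 [4.7 1.6 8.5] [ 0.5228 -0.0979  0.2044] 19.13
[112, 103, 102, 103, 102, 102, 110, 124, 110, 85, 114, 129, 149, 163, 167, 166, 166, 166] 26.99 [4.9 0.7 9.7] [ 0.5228 -0.0979  0.2044] 19.68
```

View pics/fin.png

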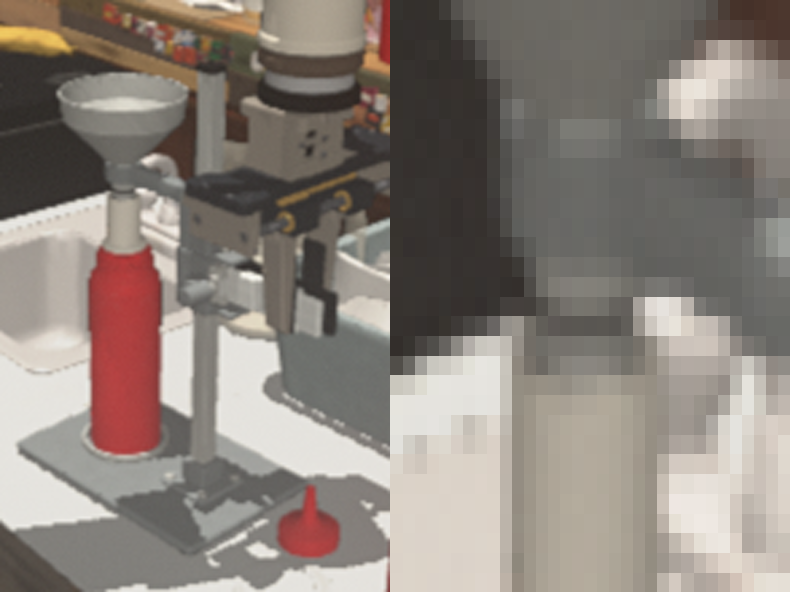

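The upper ring stands clear above the collar edge with a light band below it. The lower ring is covered, the lever is shut against the handle, the bottle is upright and the cap is in place. The readings are steady, so I'm handing in.

```bash
python3 -c "
from workcell import bot
bot.job_done()"
```

```text
the job is handed in; nothing more can be done
```

I set the head so the collar's top edge sits between the two rings, locked it with the cam lever, and handed in at about 20 s, still squeezing the two together at 12 N.

- **Lowering:** I took the head at 4–5 N, so the lever stayed open. The first descent overshot to about 19 mm of collar travel, just past the upper ring but short of the 24 mm stop. I raised the head until the collar lifted off the bottle. That put contact at about 38 mm of tool drop, where nominal was 46 mm, so the head had probably started about 7–8 mm down. I then set it to about 14 mm.
- **Locking:** While I squeezed the lever shut and shifted to +x, the arm gave and the head rose about 2–2.5 mm.
- **Final checks:**
  - Collar travel is about 11–12 mm from the ring positions, inside the 10–18 mm window but below the 14 mm midpoint. The pessimistic reading of the image was 10.5 mm, so the lower margin is thin.
  - The upper ring is visible above the collar and the lower one is covered.
  - Finger opening is about 27 mm, against 28 mm nominal for fully shut. Position and image stayed steady for a second.
  - The bottle is upright and the cap is standing where it was. The last view did not take in the salt shaker or tumbler, and the arm never went near them.
  - The arm still pushes down on the head with about 9 N.

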